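# Torque down the lid cap of a frosting depositor

### The arm

A 7-joint arm with a two-finger parallel gripper is mounted at the origin on the work surface. World frame = base frame: x ahead of the robot, y to its left, z up, the work surface at z = 0. Lengths are in m, angles in rad, forces in N, time in s.
With the tool pointing down it reaches from about 0.425 to 0.875 m from the base axis. Payload 8.4 kg.
Tool frame: the origin (TCP) lies midway between the tips of the shut fingers; the grasp point (between the pads) lies 19 mm behind it (robot.pinch_z is the distance from the TCP to the grasp point, in m); z points along the fingers, y is the line along which they close (so a half turn about z gives the same grasp; the last joint's range is limited). The gripper opens to 85 mm and grips with 20 to 120 N. Pads are 22 mm wide; open, the fingers measure 114 mm over their backs; the gripper's body (76 mm by 85 mm) begins 54 mm behind the grasp point. The pads swing forward as they close: fully open they stand 13 mm farther back than shut.
Start: joints at [1.149, 0.333, 0.04, 1.465, -0.013, 1.343, -0.059], TCP at [0.206, -0.616, 0.231] pointing down, gripper open.
Joint ranges: [-2.58, 2.58], [-0.38, 2.09], [-1.3, 1.39], [0.25, 2.4], [-1.5, 4.64], [0.08, 2.09], [-2.65, 2.65]. Speed limits (rad/s): [2.22, 2.22, 2.79, 2.79, 3.14, 3.14, 3.14].

### API

Orientations are given as [roll, pitch, yaw] about the fixed x, y, z axes, in that order (R = Rz(yaw) Ry(pitch) Rx(roll)).
In Python, from station import robot gives the robot as it stands.
- The arm moves only by the shell command python3 -m pendant 'ROWS' [OPENING]. ROWS is JSON, a list of rows, each a list of 2 entries, a list of its own where there are three numbers: the shift along the tool's x, y, z in units of 40 mm (1.0 is 40 mm), then the turn, a rotation vector about the tool's x, y, z in units of 5 degrees (1.0 is 5 degrees). In form: [[[dx, dy, dz], [ax, ay, az]], ...]. A call has 1 to 5 rows; each row is the pose to reach, as a shift and turn from the pose commanded when the call began, along the tool's axes at that moment; what a row does not reach only later rows make up. A row lasts 1/12 s, in which the tool goes at most 41.7 mm and 7.16 degrees, less where a joint would pass 70% of its speed; a pose out of reach is approached as far as the arm can. A call with a gripper value outside its range is refused whole. OPENING is the opening, from 0 (shut) to 1 (fully open), set as the call begins (- or left out, the last holds). The fingers move at their own pace and stop on an object; the grip force is fixed at half the most. Time passes only in rows, so rows that repeat a pose let the fingers close. It gives the time, the measured TCP pose, the force, the opening and the grip force at its end, in the units of the state.
- robot.get_obs(): the state, without advancing time (a new reading comes with each control period).
- robot.read_camera(name): name is "scene" or "top" or "wrist"; returns a dict with "color" (384x512x3 uint8, red, green, blue), "camera_matrix" (3x3 intrinsics, pixels), "view" (4x4, takes a point from world to camera coordinates); the wrist camera has in their place "mount" (4x4, takes a point from camera to tool coordinates, whose origin is the TCP and whose axes are the flange's). Camera axes: x right, y down, z forward; pixel columns grow to the right and rows downward; lengths in m; the calibration is good to about 2 mm. The wrist camera is an equidistant fisheye: a pixel r from the principal point sees the ray r / f radians off the axis. A picture is of the moment at which its call begins: read the wrist's pose just before it. There is no depth.
- robot.job_done(): hands the job in; it is judged then, once.
Trained networks look in a picture, given as the dict that the camera call returned (one of the last four; its "shot" number tells which), for a name from the list of things; names that differ only in an ending like _2 or _b are one class to them, and where a whole thing is asked for, a point or a joint stands for the part that bears it (a point fixed in the world has none). Each returns a list of dicts, best first, with "p" (0 to 1); they miss things now and then, are a little off and sometimes report something else, mostly with a low value. They report only what shows in the picture. A call takes as long as a camera call.
- robot.spot_in(picture, name): "xyz" ([x, y, z] in m, in world coordinates, good to about 4 mm: the middle of the surface that is visible of it).
- robot.masks_of(picture, name): "pixels" (384x512 bool, what is visible of it).
The state is a dict: "time_s": time; "qpos": joint angles; "joint_velocities": joint speeds; "tau": joint torques, N m; "position": TCP position; "orientation": TCP orientation; "force": force on the tool from outside, world axes, zero at the start; "ft_torque": the same for the moment, N m; "opening": finger opening in m; "gripper_force": force on a finger pad.
Only numpy, scipy, OpenCV 4.12 (cv2) and the standard library are available. Lean on these libraries where they do the work, as an engineer would, in place of code of your own. Each camera call takes 0.05 s, during which the arm holds its last target. There are 200 camera calls.

### The job

The lid of the frosting pot is only finger-tight: with the torque wrench that sits on its white hex cap, tighten the cap clockwise until the wrench's joint gives, and stop there, well before the handle folds on to its stop. Let the handle spring straight again without undoing the cap, then lift the wrench off and lay it gently, flat and wholly on the blue mat. Leave the jars and the cupcake alone.

Things in the scene. Friction and masses are not known exactly. Their poses are not given: they have to be found in the camera images.
- depositor: Fixed bench-top frosting depositor. Origin on the table under the axis of its steel pot (radius 82 mm); the lid (radius 88 mm) is flat, its top 116 mm above the table. The hex cap stands on this axis. To +y, from 145 to 345 mm, the white pump housing, 190 mm high; its spout reaches to x = -136 mm. Base plate 12 mm high, x from -95 to 105 mm, y from -85 to 365 mm.
- cap_base (a point): Centre of the underside of the lid's white plastic hex cap: 46 mm across flats, 26 mm high, upright on the lid. Right-handed thread, 4.2 mm a turn: clockwise from above tightens. It runs under about 0.35 N m, then seats hard 23 to 40 degrees on from its start; where differs each time and cannot be seen. Seated, it is about 116 mm over the table.
- lid_top (a point): Centre of the lid's flat top. The cap's underside starts 0.3 to 0.5 mm above it and meets it when the cap is home; how far the gasket lets the lid lie (116 mm over the table, up to 0.2 mm lower) differs each time.
- wrench: Steel head of the loose break-over torque wrench (0.4 kg, 302 mm long overall). It starts fitted on the cap, flat on the lid. Origin: centre of the underside of its hex ring (48.5 mm across flats inside, about 75 mm outside, 20 mm thick); x points along the wrench to the pivot, 62 mm out, z up. On the hex the ring has about 6 degrees of play each way. The handle turns about the pivot (vertical pin).
- handle (a joint): Break-over joint between head and handle, rad: 0 straight, grows as the handle folds clockwise (in the tightening direction) past the head, stop at 0.22. A spring holds it straight until the pull makes about 1.3 N m about the pivot (8 to 9 N at the grip's middle, square to the handle); then it folds under almost the same force. It springs back when let off.
- ring (a point): Centre of the wrench's hex ring, 10 mm above the wrench's underside.
- balance (a point): Centre of the handle's flat aluminium shank (16 mm wide, 20 mm high, 80 to 165 mm from the ring's centre), 96 mm from the ring's centre, 10 mm above the wrench's underside, about 20 mm outward of the wrench's centre of mass: the place to lift it. x points to the handle's end.
- grip (a point): Middle of the black rubber grip (25 mm thick, 100 mm long, 165 to 265 mm from the ring's centre), on its axis, 205 mm from the ring's centre, 12.5 mm above the wrench's underside. x points to the handle's end, y square to it, level.
- butt (a point): End of the handle, on its axis, 265 mm from the ring's centre, 12.5 mm above the wrench's underside.
- mat: Fixed blue silicone mat on the table, 200 mm (x) x 360 mm (y), 3 mm thick; origin at the centre of its underside. Nothing lies on it.
- sprinkle_jar: Loose jar of pink sprinkles with a white lid, 53 mm across, 76 mm high, origin at the centre of its underside. Not to be moved.
- sugar_jar: Loose jar of white sugar with a blue lid, 53 mm across, 76 mm high, origin at the centre of its underside. Not to be moved.
- iced_cupcake: Loose cupcake with cream icing, 67 mm across, 68 mm high, origin at the centre of its underside. Not to be moved.

How it is judged:
By the outcome, as a careful person would: the job done as asked, in the order asked, and still so for the second after the job is handed in, with the robot touching nothing.
It also fails if it takes over 72 s, if anything falls off the work surface, if the arm or the gripper's body presses on something with over 40 N, if the wrist force passes 120 N, or if a joint passes its speed limit or range.

## Working session

There is one attempt and no reset: what is moved stays moved. The work goes in short steps, Python scripts to look and compute and a shell command to move; the robot and the scene stay as the last step left them, time stands still between calls to the robot, and variables do not carry over. Pictures are saved under pics/ and viewed, at most 10 in all, crops included, and the job is handed in when it is done.

```bash
mkdir -p pics; cat > h.py <<'E'
import numpy as np, cv2
from scipy.spatial.transform import Rotation as R
from station import robot
def proj(pic,p):
    v=np.array(pic["view"])@np.r_[p,1]; u=np.array(pic["camera_matrix"])@v[:3]; return u[:2]/u[2]
def ray_z(pic,uv,z):
    V=np.array(pic["view"]); K=np.array(pic["camera_matrix"])
    d=V[:3,:3].T@np.linalg.solve(K,[uv[0],uv[1],1]); c=-V[:3,:3].T@V[:3,3]
    return c+d*(z-c[2])/d[2]
def save(pic,n): cv2.imwrite("pics/"+n,pic["color"][:,:,::-1])
def delta(p,rpy=None):
    o=robot.get_obs(); T=R.from_euler('xyz',o["orientation"]); d=T.inv().apply(np.array(p)-o["position"])/0.04
    a=None
    if rpy is not None: a=np.degrees((T.inv()*R.from_euler('xyz',rpy)).as_rotvec())/5
    return d.round(3),None if a is None else a.round(2)
E
python3 - <<'E'
from h import *
o=robot.get_obs(); print({k:np.round(v,3) for k,v in o.items()})
for c in ["scene","top"]:
    pic=robot.read_camera(c); save(pic,c+"0.png")
    for n in ["depositor","cap_base","lid_top","wrench","ring","balance","grip","butt","mat","sprinkle_jar","sugar_jar","iced_cupcake"]:
        try: print(c,n,[(np.round(r["xyz"],3),round(r["p"],2)) for r in robot.spot_in(pic,n)[:2]])
        except Exception as e: print(c,n,e)
E
```

```text
{'time_s': np.float64(0.0), 'qpos': array([ 1.149,  0.334,  0.04 ,  1.466, -0.013,  1.343, -0.058]), 'joint_velocities': array([-0.   ,  0.001, -0.   , -0.001, -0.   , -0.001, -0.001]), 'tau': array([ 0.0000e+00, -6.5857e+01,  1.3650e+00, -4.0555e+01,  1.7000e-02,
        1.3000e-02, -0.0000e+00]), 'position': array([ 0.206, -0.616,  0.23 ]), 'orientation': array([-3.14 ,  0.   ,  0.323]), 'force': array([-0.703, -0.55 , -0.233]), 'ft_torque': array([-0.032,  0.005,  0.011]), 'gripper_force': np.float64(0.0), 'opening': np.float64(0.086)}
scene depositor [(array([0.61 , 0.263, 0.093]), 0.68)]
scene cap_base []
scene lid_top [(array([0.56 , 0.106, 0.116]), 0.93)]
scene wrench [(array([0.61 , 0.001, 0.137]), 0.85), (array([ 0.642, -0.038,  0.133]), 0.31)]
scene ring [(array([ 0.614, -0.002,  0.138]), 0.83), (array([ 0.642, -0.038,  0.142]), 0.47)]
scene balance [(array([ 0.641, -0.037,  0.135]), 0.81)]
scene grip [(array([ 0.642, -0.042,  0.134]), 0.9), (array([0.613, 0.   , 0.135]), 0.56)]
scene butt [(array([ 0.637, -0.038,  0.136]), 0.57)]
scene mat [(array([ 0.563, -0.347,  0.003])
[... 197 characters left out ...]
0.743, 0.073, 0.045]), 0.74)]
top depositor [(array([0.533, 0.276, 0.175]), 0.92)]
top cap_base [(array([0.604, 0.011, 0.138]), 0.69)]
top lid_top [(array([0.532, 0.107, 0.118]), 0.97)]
top wrench [(array([0.6  , 0.008, 0.135]), 0.63), (array([ 0.63 , -0.036,  0.132]), 0.19)]
top ring [(array([0.603, 0.014, 0.135]), 0.79)]
top balance [(array([ 0.626, -0.039,  0.137]), 0.78)]
top grip [(array([ 0.632, -0.036,  0.134]), 0.67)]
top butt [(array([ 0.631, -0.039,  0.134]), 0.7)]
top mat [(array([ 0.545, -0.341,  0.004]), 0.78)]
top sprinkle_jar [(array([ 0.716, -0.018,  0.081]), 0.64)]
top sugar_jar [(array([ 0.715, -0.205,  0.071]), 0.73)]
top iced_cupcake [(array([0.726, 0.075, 0.05 ]), 0.57)]
```

View pics/top0.png

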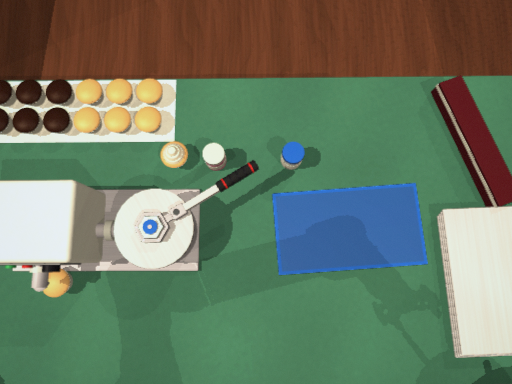

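View pics/scene0.png

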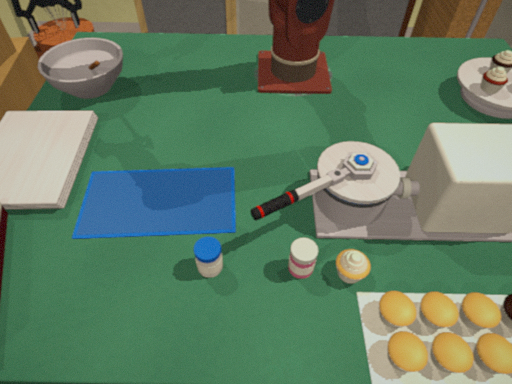

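The top view shows the cap (blue dot) at about (150,227) and the handle running to its end at (256,165). The mat spans (273..425, 184..273). The sugar jar is at (292,155), the sprinkle jar at (214,157) and the cupcake at (174,154). Clockwise swings the handle towards -x, away from the jars.

```bash
python3 - <<'E'
from h import *
P={}
for c in ["top","scene"]:
    pic=robot.read_camera(c); P[c]=pic; hsv=cv2.cvtColor(pic["color"],cv2.COLOR_RGB2HSV)
    V=np.array(pic["view"]); print(c,"cam at",(-V[:3,:3].T@V[:3,3]).round(3))
    g=(np.array([150,227]) if c=="top" else np.array([361,160]))
    m=cv2.inRange(hsv,(100,120,80),(125,255,255)); yy,xx=np.nonzero(m); k=np.hypot(xx-g[0],yy-g[1])<14
    uv=np.r_[xx[k].mean(),yy[k].mean()]; cap=ray_z(pic,uv,0.1425); print("cap dot",uv.round(1),cap.round(4))
    m=cv2.inRange(hsv,(100,150,60),(125,255,255)); n,l,s,ce=cv2.connectedComponentsWithStats(m); i=1+s[1:,4].argmax()
    q=cv2.boxPoints(cv2.minAreaRect(np.argwhere(l==i)[:,::-1].astype(np.float32))) 
    if c=="scene":
        h=cv2.convexHull(np.argwhere(l==i)[:,::-1].astype(np.int32)); q=cv2.approxPolyDP(h,8,True)[:,0]
    print("mat",[ray_z(pic,u,0.003).round(3)[:2] for u in q])
    for nme in ["grip","wrench"]:
        r=robot.masks_of(pic,nme)
        for e in r[:2]:
            yy,xx=np.nonzero(e["pixels"]); uv=np.r_[xx.mean(),yy.mean()]
            d=np.c_[xx,yy]-uv; ax=np.linalg.svd(d,full_matrices=False)[2][0]; t=d@ax
            a=ray_z(pic,uv+ax*t.min(),0.135);b=ray_z(pic,uv+ax*t.max(),0.135)
            print(nme,round(e["p"],2),len(xx),uv.round(1),a.round(3),b.round(3),"ang",np.degrees(np.arctan2(*(b-a)[[1,0]])).round(1),"from cap",np.hypot(*(a-cap)[:2]).round(3),np.hypot(*(b-cap)[:2]).round(3))
    # red/black grip direct
    for nm,col,z in [("butt red",((0,150,90),(8,255,255)),0.1285)]:
        m=cv2.inRange(hsv,*col)|cv2.inRange(hsv,(172,150,90),(180,255,255)); n,l,s,ce=cv2.connectedComponentsWithStats(m)
        for i in range(1,n):
            p=ray_z(pic,ce[i],0.135)
            if s[i,4]>4 and np.hypot(*(p-cap)[:2])<0.3: print(nm,s[i,4],ce[i].round(1),p.round(4),"r",np.hypot(*(p-cap)[:2]).round(3),"ang",np.degrees(np.arctan2(*(p-cap)[[1,0]])).round(1))
E
```

```text
top cam at [ 0.472 -0.118  0.99 ]
cap dot [149.6 226.3] [0.544  0.108  0.1425]
mat [array([ 0.637, -0.158]), array([ 0.662, -0.531]), array([ 0.462, -0.529]), array([ 0.437, -0.17 ])]
grip 0.9 1065 [213.8 189.8] [ 0.679 -0.119  0.135] [0.567 0.064 0.135] ang 121.4 from cap 0.265 0.05
wrench 0.77 1477 [196.8 200.5] [ 0.681 -0.12   0.135] [0.523 0.132 0.135] ang 121.9 from cap 0.266 0.032
wrench 0.32 896 [216.1 188.5] [ 0.679 -0.119  0.135] [0.569 0.062 0.135] ang 121.2 from cap 0.264 0.052
butt red 27 [250.7 167.1] [ 0.6731 -0.1071  0.135 ] r 0.251 ang -59.0
butt red 28 [224.1 183.4] [ 0.6372 -0.049   0.135 ] r 0.183 ang -59.3
butt red 22 [ 26.4 265.7] [0.4628 0.3682 0.135 ] r 0.273 ang 107.3
scene cam at [ 1.112 -0.116  0.716]
cap dot [361.  159.6] [0.5441 0.1053 0.1425]
mat [array([ 0.441, -0.175]), array([ 0.639, -0.162]), array([ 0.663, -0.517]), array([ 0.463, -0.529])]
grip 0.95 1084 [294.8 195.2] [0.578 0.064 0.135] [ 0.688 -0.122  0.135] ang -59.4 from cap 0.053 0.269
wrench 0.81 1594 [312.3 187.9] [0.541 0.14  0.135] [ 0.685 -0.124  0.135] ang -61.4 from cap 0.034 0.269
butt red 46 [290.3 196.3] [ 0.6412 -0.0476  0.135 ] r 0.181 ang -57.6
butt red 44 [260.7 210.6] [ 0.6774 -0.1055  0.135 ] r 0.249 ang -57.7
```

```bash
cat >> h.py <<'E'
C=np.array([0.544,0.1065])
def tgt(ang,r,z):
    "target TCP pose over the handle at bearing ang (deg), radius r; tool x towards the cap"
    a=np.radians(ang); return [C[0]+r*np.cos(a),C[1]+r*np.sin(a),z],[np.pi,0,a+np.pi]
def st():
    o=robot.get_obs(); p=np.array(o["position"])
    print("t",round(o["time_s"],2),"p",p.round(4),"yaw",np.degrees(o["orientation"][2]).round(1),"F",np.round(o["force"],2),"M",np.round(o["ft_torque"],2),"op",round(o["opening"],4),"gf",round(o["gripper_force"],1),"bearing",np.degrees(np.arctan2(*(p[:2]-C)[::-1])).round(2),"r",np.hypot(*(p[:2]-C)).round(4))
E
python3 -c "
from h import *
print(delta(*tgt(-58.7,.205,.2)))"
```

```text
(array([14.878, -9.462,  0.783]), array([ -0.  ,  -0.  , -20.56]))
```

```bash
python3 -m pendant '[[[14.88,-9.46,0.7],[0,0,-20.56]],[[14.88,-9.46,0.7],[0,0,-20.56]],[[14.88,-9.46,0.7],[0,0,-20.56]],[[14.88,-9.46,0.7],[0,0,-20.56]],[[14.88,-9.46,0.7],[0,0,-20.56]]]' 0.5; python3 -c "
from h import *
st();print(delta(*tgt(-58.7,.205,.2)))"
```

```text
time_s: 2.02
position: [0.3382, -0.4531, 0.2232]
orientation: [3.141, 0.0, 0.954]
force: [1.1, -0.9, 0.1]
opening: 0.0427
gripper_force: 0.0
t 2.02 p [ 0.3382 -0.4531  0.2232] yaw 54.6 F [ 1.08 -0.87  0.05] M [-0.04 -0.03  0.02] op 0.0427 gf 0.0 bearing -110.19 r 0.5963
(array([12.357,  0.805,  0.576]), array([ 0.000e+00,  1.000e-02, -1.333e+01]))
```

```bash
python3 -m pendant '[[[12.36,0.8,0.5],[0,0,-13.33]],[[12.36,0.8,0.5],[0,0,-13.33]],[[12.36,0.8,0.5],[0,0,-13.33]],[[12.36,0.8,0.5],[0,0,-13.33]],[[12.36,0.8,0.5],[0,0,-13.33]]]'; python3 -c "
from h import *
st();print(delta(*tgt(-58.7,.205,.2)))"
```

```text
time_s: 2.43
position: [0.4704, -0.2922, 0.215]
orientation: [3.141, 0.001, 1.579]
force: [0.4, -0.6, 0.1]
opening: 0.0425
gripper_force: 0.0
t 2.43 p [ 0.4704 -0.2922  0.215 ] yaw 90.5 F [ 0.39 -0.64  0.09] M [-0.03 -0.07  0.  ] op 0.0425 gf 0.0 bearing -100.45 r 0.4055
(array([5.554, 4.546, 0.374]), array([ 0.  ,  0.01, -6.17]))
```

```bash
python3 -m pendant '[[[5.55,4.55,0.35],[0,0,-6.17]],[[5.55,4.55,0.35],[0,0,-6.17]],[[5.55,4.55,0.35],[0,0,-6.17]],[[5.55,4.55,0.35],[0,0,-6.17]],[[5.55,4.55,0.35],[0,0,-6.17]]]';  python3 -c "
from h import *
st();print(delta(*tgt(-58.7,.205,.2)))"
```

```text
time_s: 2.85
position: [0.6021, -0.1312, 0.2047]
orientation: [3.141, 0.0, 2.118]
force: [0.1, -1.1, 0.8]
opening: 0.0427
gripper_force: 0.0
t 2.85 p [ 0.6021 -0.1312  0.2047] yaw 121.4 F [ 0.15 -1.13  0.76] M [-0.06 -0.04 -0.02] op 0.0427 gf 0.0 bearing -76.26 r 0.2447
(array([0.705, 1.847, 0.119]), array([0.01, 0.01, 0.01]))
```

```bash
python3 -m pendant '[[[0.7,1.85,0.12],[0,0,0]],[[0.7,1.85,0.12],[0,0,0]],[[0.7,1.85,0.12],[0,0,0]],[[0.7,1.85,0.12],[0,0,0]]]';  python3 -c "
from h import *
st();print(delta(*tgt(-58.7,.205,.107)))
p=robot.read_camera('wrist');save(p,'w1.png');print(np.round(p['mount'],3),p['camera_matrix'])"
```

```text
time_s: 3.18
position: [0.6509, -0.0674, 0.1991]
orientation: [3.141, -0.002, 2.116]
force: [-0.5, -0.9, 0.2]
opening: 0.0427
gripper_force: 0.0
t 3.18 p [ 0.6509 -0.0674  0.1991] yaw 121.2 F [-0.47 -0.88  0.21] M [-0.02  0.03 -0.01] op 0.0427 gf 0.0 bearing -58.43 r 0.2041
(array([-0.027, -0.025,  2.302]), array([ 0.  , -0.02, -0.01]))
[[-0.001 -0.957 -0.29   0.075]
 [ 1.    -0.001 -0.001 -0.   ]
 [ 0.001 -0.29   0.957 -0.144]
 [ 0.     0.     0.     1.   ]] [[297.31863964   0.         257.27700015]
 [  0.         297.31863964 187.37092684]
 [  0.           0.           1.        ]]
```

View pics/w1.png

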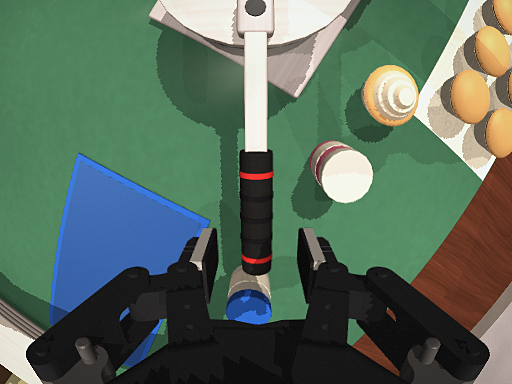

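The wrist view shows the handle centred (column 257) between the pads (about 208 and 312), so I descend straddling it.

```bash
python3 -m pendant '[[[0,0,0.7],[0,0,0]],[[0,0,1.4],[0,0,0]],[[0,0,1.9],[0,0,0]],[[0,0,2.3],[0,0,0]],[[0,0,2.3],[0,0,0]]]';  python3 -c "
from h import *
st()
for a in (-62,-66,-70,-75,-80,-85): print(a,delta(*tgt(a,.205,.107)))
"
```

```text
time_s: 3.65
position: [0.6474, -0.0731, 0.1041]
orientation: [-3.136, -0.002, 2.108]
force: [-0.2, 0.2, -1.3]
opening: 0.0428
gripper_force: 0.0
t 3.65 p [ 0.6474 -0.0731  0.1041] yaw 120.8 F [-0.17  0.21 -1.32] M [ 0.03  0.08 -0.02] op 0.0428 gf 0.0 bearing -60.08 r 0.2072
-62 (array([ 0.061, -0.172, -0.07 ]), array([-0.06, -0.03,  0.56]))
-66 (array([ 0.091, -0.528, -0.069]), array([-0.06, -0.02,  1.36]))
-70 (array([ 0.146, -0.881, -0.067]), array([-0.06, -0.02,  2.16]))
-75 (array([ 0.249, -1.317, -0.064]), array([-0.06, -0.02,  3.16]))
-80 (array([ 0.389, -1.741, -0.062]), array([-0.06, -0.02,  4.16]))
-85 (array([ 0.566, -2.152, -0.059]), array([-0.06, -0.01,  5.16]))
```

```bash
python3 -m pendant '[[[0,-0.09,-0.05],[0,0,0.2]],[[0.01,-0.27,-0.05],[0,0,0.6]],[[0.02,-0.45,-0.05],[0,0,1]],[[0.04,-0.625,-0.05],[0,0,1.4]],[[0.06,-0.8,-0.05],[0,0,1.8]]]';  python3 -c "
from h import *
st()";python3 -m pendant '[[[0.003,-0.18,0],[0,0,0.4]],[[0.0125,-0.357,0],[0,0,0.8]],[[0.028,-0.536,0],[0,0,1.2]],[[0.05,-0.713,0],[0,0,1.6]],[[0.078,-0.89,0],[0,0,2]]]';  python3 -c "
from h import *
st()
print(delta(*tgt(-82,.205,.106)))"
```

```text
time_s: 4.07
position: [0.6217, -0.0859, 0.1116]
orientation: [3.139, 0.001, 1.95]
force: [2.0, 2.0, 0.7]
opening: 0.0426
gripper_force: 1.6
t 4.07 p [ 0.6217 -0.0859  0.1116] yaw 111.7 F [1.96 2.02 0.73] M [ 0.56 -0.52  0.05] op 0.0426 gf 1.6 bearing -68.0 r 0.2075
time_s: 4.48
position: [0.5878, -0.0962, 0.1117]
orientation: [3.138, 0.001, 1.776]
force: [2.2, 1.3, -0.0]
opening: 0.0425
gripper_force: 1.1
t 4.48 p [ 0.5878 -0.0962  0.1117] yaw 101.7 F [ 2.23  1.26 -0.01] M [ 0.13 -0.46  0.05] op 0.0425 gf 1.1 bearing -77.82 r 0.2074
(array([ 0.07 , -0.375,  0.14 ]), array([0.04, 0.01, 0.75]))
```

```bash
cat >> h.py <<'E'
def pu():
    o=robot.get_obs(); st(); T=R.from_euler('xyz',o["orientation"]); print("tool F",T.inv().apply(o["force"]).round(2))
E
python3 -m pendant '[[[0.001,-0.09,0],[0,0,0.2]],[[0.003,-0.18,0.02],[0,0,0.4]],[[0.007,-0.268,0.04],[0,0,0.6]],[[0.0125,-0.357,0.05],[0,0,0.8]],[[0.02,-0.447,0.05],[0,0,1]]]';  python3 -c "
from h import *
pu()";python3 -m pendant '[[[0,-0.07,0],[0,0,0.16]],[[0.003,-0.143,0],[0,0,0.32]],[[0.005,-0.214,0],[0,0,0.48]],[[0.01,-0.286,0],[0,0,0.64]]]' ;  python3 -c "
from h import *
pu()
p=robot.read_camera('top');save(p,'t2.png')
cv2.imwrite('pics/t2c.png',cv2.resize(p['color'][120:280,90:270,::-1],None,fx=4,fy=3.7))"
```

```text
time_s: 4.9
position: [0.5701, -0.0986, 0.1083]
orientation: [3.14, 0.0, 1.691]
force: [4.9, 0.6, 2.8]
opening: 0.0429
gripper_force: 2.1
t 4.9 p [ 0.5701 -0.0986  0.1083] yaw 96.9 F [4.94 0.57 2.77] M [-0.01 -0.94 -0.04] op 0.0429 gf 2.1 bearing -82.75 r 0.2067
tool F [-0.02  4.98 -2.76]
time_s: 5.23
position: [0.558, -0.0996, 0.1077]
orientation: [3.142, 0.0, 1.635]
force: [3.8, -0.1, 2.5]
opening: 0.0428
gripper_force: 2.1
t 5.23 p [ 0.558  -0.0996  0.1077] yaw 93.7 F [ 3.79 -0.11  2.53] M [-0.11 -0.93 -0.  ] op 0.0428 gf 2.1 bearing -86.11 r 0.2065
tool F [-0.35  3.77 -2.53]
```

View pics/t2c.png

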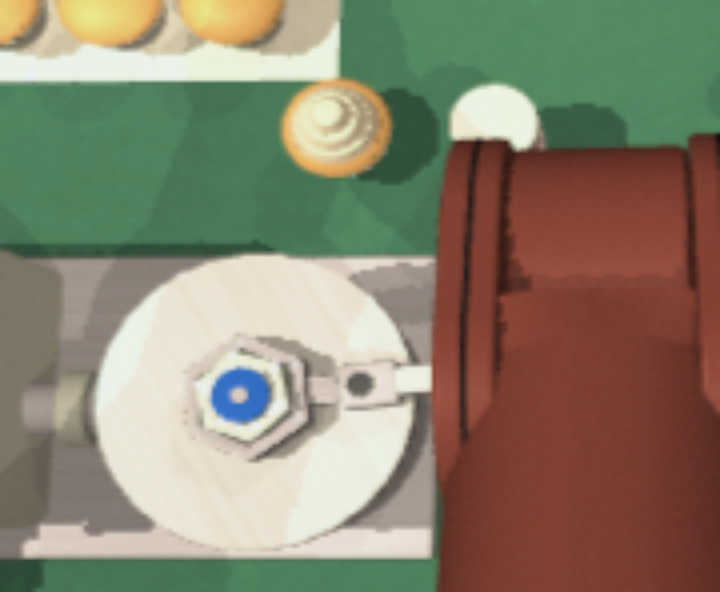

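The picture shows the arm hiding the grip, the ring still well on the cap (blue dot at about (240,395)), and the head straight at the pivot (358,383). I continue in 3° steps.

```bash
python3 -m pendant '[[[0,-0.054,-0.03],[0,0,0.12]],[[0.001,-0.107,-0.05],[0,0,0.24]],[[0.003,-0.161,-0.05],[0,0,0.36]],[[0.005,-0.215,-0.05],[0,0,0.48]],[[0.007,-0.268,-0.05],[0,0,0.6]]]';  python3 -c "
from h import *
pu()"
```

```text
time_s: 5.7
position: [0.5469, -0.0997, 0.1093]
orientation: [-3.141, -0.0, 1.583]
force: [0.9, 1.1, -1.1]
opening: 0.043
gripper_force: 0.9
t 5.7 p [ 0.5469 -0.0997  0.1093] yaw 90.7 F [ 0.88  1.07 -1.12] M [ 0.01 -0.37  0.  ] op 0.043 gf 0.9 bearing -89.21 r 0.2062
tool F [1.06 0.89 1.12]
```

```bash
python3 -m pendant '[[[0,-0.054,0],[0,0,0.12]],[[0.001,-0.107,0],[0,0,0.24]],[[0.003,-0.161,0],[0,0,0.36]],[[0.005,-0.215,0],[0,0,0.48]],[[0.007,-0.268,0],[0,0,0.6]]]';  python3 -c "
from h import *
pu()"
```

```text
time_s: 6.12
position: [0.5365, -0.0996, 0.1097]
orientation: [-3.142, -0.0, 1.531]
force: [1.8, 0.1, -0.5]
opening: 0.0428
gripper_force: 0.9
t 6.12 p [ 0.5365 -0.0996  0.1097] yaw 87.7 F [ 1.75  0.09 -0.46] M [ 0.05 -0.36  0.07] op 0.0428 gf 0.9 bearing -92.07 r 0.2063
tool F [0.16 1.75 0.46]
```

```bash
python3 -m pendant '[[[0,-0.054,0],[0,0,0.12]],[[0.001,-0.107,0],[0,0,0.24]],[[0.003,-0.161,0],[0,0,0.36]],[[0.005,-0.215,0],[0,0,0.48]],[[0.007,-0.268,0],[0,0,0.6]]]';  python3 -c "
from h import *
pu()"
```

```text
time_s: 6.53
position: [0.5259, -0.0989, 0.1097]
orientation: [3.142, -0.0, 1.478]
force: [1.4, -0.1, -0.8]
opening: 0.0429
gripper_force: 0.9
t 6.53 p [ 0.5259 -0.0989  0.1097] yaw 84.7 F [ 1.38 -0.07 -0.79] M [ 0.07 -0.33  0.03] op 0.0429 gf 0.9 bearing -95.04 r 0.2062
tool F [0.06 1.38 0.79]
```

```bash
python3 -m pendant '[[[0,-0.054,0],[0,0,0.12]],[[0.001,-0.107,0],[0,0,0.24]],[[0.003,-0.161,0],[0,0,0.36]],[[0.005,-0.215,0],[0,0,0.48]],[[0.007,-0.268,0],[0,0,0.6]]]';  python3 -c "
from h import *
pu()"
```

```text
time_s: 6.95
position: [0.5152, -0.0977, 0.1097]
orientation: [3.142, 0.0, 1.426]
force: [2.3, 0.3, -1.1]
opening: 0.0426
gripper_force: 0.9
t 6.95 p [ 0.5152 -0.0977  0.1097] yaw 81.7 F [ 2.26  0.28 -1.08] M [ 0.03 -0.34  0.01] op 0.0426 gf 0.9 bearing -98.02 r 0.2062
tool F [0.6  2.2  1.08]
```

```bash
python3 -m pendant '[[[0,-0.054,0],[0,0,0.12]],[[0.001,-0.107,0],[0,0,0.24]],[[0.003,-0.161,0],[0,0,0.36]],[[0.005,-0.215,0],[0,0,0.48]],[[0.007,-0.268,0],[0,0,0.6]]]';  python3 -c "
from h import *
pu()"
```

```text
time_s: 7.37
position: [0.5054, -0.096, 0.1101]
orientation: [3.14, -0.0, 1.374]
force: [6.0, -1.1, -1.9]
opening: 0.0428
gripper_force: 3.1
t 7.37 p [ 0.5054 -0.096   0.1101] yaw 78.7 F [ 6.01 -1.11 -1.93] M [-0.18 -1.25  0.06] op 0.0428 gf 3.1 bearing -100.78 r 0.2061
tool F [0.09 6.11 1.95]
```

Force is rising as the cap seats. I take smaller steps now.

```bash
python3 -c "
from h import *
p=robot.read_camera('wrist');save(p,'w2.png')"; python3 -m pendant '[[[0,-0.03,0],[0,0,0.06]],[[0.001,-0.06,0],[0,0,0.12]],[[0.001,-0.09,0],[0,0,0.18]],[[0.001,-0.09,0],[0,0,0.18]]]';  python3 -c "
from h import *
pu()"
```

```text
time_s: 7.75
position: [0.5027, -0.0954, 0.1104]
orientation: [3.138, -0.0, 1.358]
force: [6.3, -1.6, -2.0]
opening: 0.0431
gripper_force: 3.8
t 7.75 p [ 0.5027 -0.0954  0.1104] yaw 77.8 F [ 6.27 -1.62 -1.96] M [-0.24 -1.47  0.07] op 0.0431 gf 3.8 bearing -101.56 r 0.2061
tool F [-0.26  6.47  1.98]
```

```bash
python3 -m pendant '[[[0,-0.03,0],[0,0,0.06]],[[0.001,-0.06,0],[0,0,0.12]],[[0.001,-0.09,0],[0,0,0.18]],[[0.001,-0.09,0],[0,0,0.18]]]';  python3 -c "
from h import *
pu()
p=robot.read_camera('wrist');save(p,'w3.png')
a=cv2.imread('pics/w2.png');cv2.imwrite('pics/cmp.png',np.hstack([cv2.resize(x[0:280,150:370],None,fx=1.8,fy=1.8) for x in (a,p['color'][:,:,::-1])]))"
```

```text
time_s: 8.08
position: [0.4992, -0.0947, 0.1104]
orientation: [3.138, -0.0, 1.343]
force: [8.3, -2.1, -2.0]
opening: 0.0427
gripper_force: 4.0
t 8.08 p [ 0.4992 -0.0947  0.1104] yaw 76.9 F [ 8.3  -2.09 -2.02] M [-0.36 -1.54  0.15] op 0.0427 gf 4.0 bearing -102.54 r 0.2062
tool F [-0.16  8.55  2.05]
```

View pics/cmp.png

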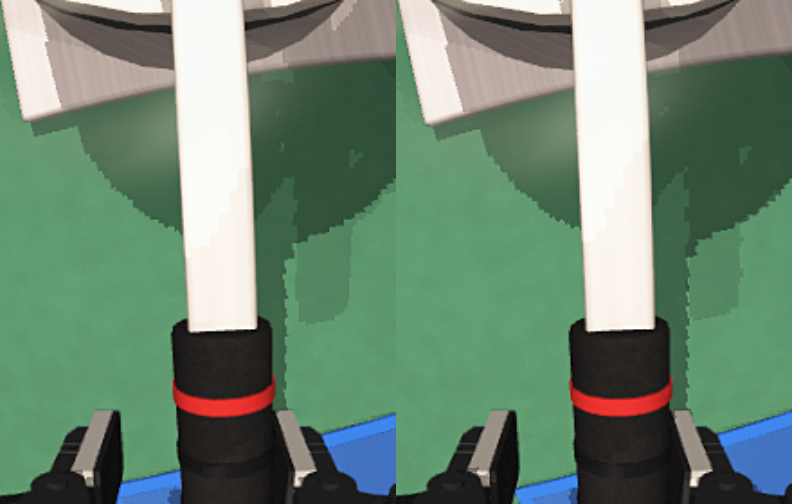

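The wrist comparison shows only the handle, with the grip against the right-hand pad. I'll track the head through the pivot pin in the top view instead.

```bash
cat >> h.py <<'E'
def head():
    p=robot.read_camera('top'); g=cv2.cvtColor(p["color"],cv2.COLOR_RGB2GRAY).astype(float)
    best=[]
    for a in np.arange(-115,-50,0.25):
        u=proj(p,[C[0]+.062*np.cos(np.radians(a)),C[1]+.062*np.sin(np.radians(a)),.137]); best.append((cv2.getRectSubPix(g.astype(np.float32),(5,5),tuple(map(float,u))).mean(),a))
    b=np.array(best); i=b[:,0].argmin(); w=np.clip(b[i,0]+25-b[:,0],0,None)*(abs(b[:,1]-b[i,1])<8); print("head bearing",((w*b[:,1]).sum()/w.sum()).round(2),"dark",b[i,0].round(0))
    # shank bearing from pivot, if seen
    return p
E
python3 -c "
from h import *
head()"; python3 -m pendant '[[[0,-0.03,0],[0,0,0.06]],[[0.001,-0.06,0],[0,0,0.12]],[[0.001,-0.09,0],[0,0,0.18]],[[0.001,-0.09,0],[0,0,0.18]]]';  python3 -c "
from h import *
pu();p=head()
cv2.imwrite('pics/t3c.png',cv2.resize(p['color'][180:280,110:250,::-1],None,fx=5,fy=5))"
```

```text
head bearing -99.79 dark 101.0
time_s: 8.52
position: [0.4957, -0.094, 0.1104]
orientation: [3.138, -0.0, 1.327]
force: [7.7, -2.0, -1.9]
opening: 0.0424
gripper_force: 4.0
t 8.52 p [ 0.4957 -0.094   0.1104] yaw 76.0 F [ 7.72 -2.01 -1.94] M [-0.4  -1.55  0.03] op 0.0424 gf 4.0 bearing -103.54 r 0.2063
tool F [-0.08  7.97  1.96]
head bearing -99.86 dark 101.0
```

View pics/t3c.png

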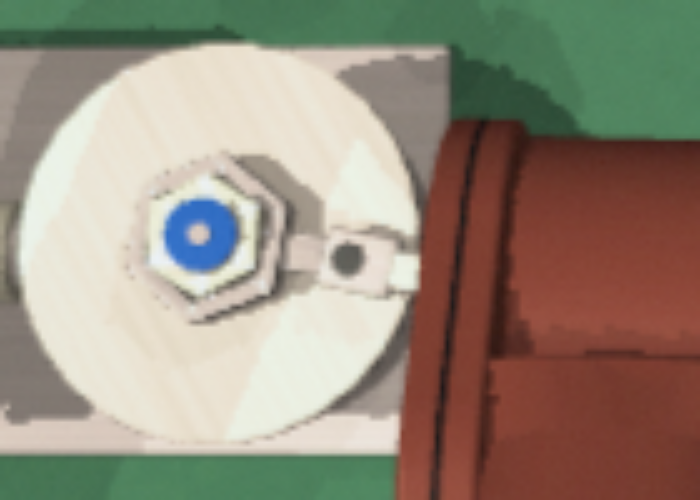

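The ring is seated on the cap and the head bearing stays at -99.8° while the hand advances under a constant ~8 N, so the joint is giving. One more small step confirms it, then I back off slowly.

```bash
python3 -m pendant '[[[0,-0.03,0],[0,0,0.06]],[[0.001,-0.06,0],[0,0,0.12]],[[0.001,-0.09,0],[0,0,0.18]],[[0.001,-0.09,0],[0,0,0.18]]]';  python3 -c "
from h import *
pu();head()"
python3 -m pendant '[[[0,0.04,0],[0,0,-0.08]],[[0,0.08,0],[0,0,-0.16]],[[0,0.12,0],[0,0,-0.24]],[[0,0.16,0],[0,0,-0.32]],[[0,0.2,0],[0,0,-0.4]]]';  python3 -c "
from h import *
pu();head()"
```

```text
time_s: 8.9
position: [0.4922, -0.0932, 0.1104]
orientation: [3.138, -0.0, 1.311]
force: [7.9, -2.2, -2.5]
opening: 0.0428
gripper_force: 4.1
t 8.9 p [ 0.4922 -0.0932  0.1104] yaw 75.1 F [ 7.88 -2.17 -2.48] M [-0.49 -1.59  0.02] op 0.0428 gf 4.1 bearing -104.54 r 0.2063
tool F [-0.07  8.16  2.51]
head bearing -99.83 dark 101.0
time_s: 9.37
position: [0.4998, -0.0949, 0.1103]
orientation: [3.139, -0.0, 1.347]
force: [6.5, -1.1, -1.1]
opening: 0.0427
gripper_force: 3.4
t 9.37 p [ 0.4998 -0.0949  0.1103] yaw 77.2 F [ 6.51 -1.09 -1.07] M [-0.2  -1.35  0.07] op 0.0427 gf 3.4 bearing -102.38 r 0.2062
tool F [0.39 6.59 1.08]
head bearing -99.79 dark 101.0
```

```bash
python3 -m pendant '[[[0,0.04,0],[0,0,-0.08]],[[0,0.08,0],[0,0,-0.16]],[[0,0.12,0],[0,0,-0.24]],[[0,0.16,0],[0,0,-0.32]],[[0,0.2,0],[0,0,-0.4]]]';  python3 -c "
from h import *
pu();head()"
python3 -m pendant '[[[0,0.02,0],[0,0,-0.04]],[[0,0.04,0],[0,0,-0.08]],[[0,0.06,0],[0,0,-0.12]],[[0,0.06,0],[0,0,-0.12]]]';  python3 -c "
from h import *
pu();head()
for z in (.107,.2): print(delta(*tgt(-99.8,.205,z)))
for z in (.2,): print(delta(*tgt(-99.8,.102,z)))"
```

```text
time_s: 9.83
position: [0.5061, -0.0963, 0.1096]
orientation: [-3.141, -0.0, 1.382]
force: [1.0, 0.5, -0.3]
opening: 0.0425
gripper_force: 0.3
t 9.83 p [ 0.5061 -0.0963  0.1096] yaw 79.2 F [ 1.01  0.46 -0.26] M [ 0.07 -0.12  0.02] op 0.0425 gf 0.3 bearing -100.59 r 0.2063
tool F [0.64 0.9  0.26]
head bearing -98.79 dark 104.0
time_s: 10.22
position: [0.5086, -0.0969, 0.1096]
orientation: [-3.141, 0.0, 1.392]
force: [-1.0, -0.4, -1.1]
opening: 0.0429
gripper_force: 0.0
t 10.22 p [ 0.5086 -0.0969  0.1096] yaw 79.8 F [-1.03 -0.4  -1.05] M [-0.    0.05  0.03] op 0.0429 gf 0.0 bearing -99.87 r 0.2065
tool F [-0.58 -0.94  1.05]
head bearing -98.51 dark 105.0
(array([0.038, 0.006, 0.066]), array([-0.  ,  0.  , -0.09]))
(array([ 0.038,  0.006, -2.259]), array([-0.  ,  0.  , -0.09]))
(array([ 2.613, -0.014, -2.259]), array([-0.  ,  0.  , -0.09]))
```

The handle has sprung straight; the head fell back 1.3° within its play. I rise and move over the shank.

```bash
python3 -m pendant '[[[0,0,-0.8],[0,0,0]],[[0,0,-1.6],[0,0,0]],[[0,0,-2.26],[0,0,0]],[[1.0,0,-2.26],[0,0,-0.1]],[[1.8,0,-2.26],[0,0,-0.2]]]'; python3 -m pendant '[[[0.5,0,0],[0,0,0]],[[0.8,0,0],[0,0,0]],[[0.8,0,0],[0,0,0]]]'; python3 -c "
from h import *
pu();print(delta(*tgt(-98.5,.102,.111)))
p=robot.read_camera('wrist');save(p,'w4.png')"
```

```text
time_s: 10.68
position: [0.5226, -0.026, 0.2022]
orientation: [3.138, 0.0, 1.406]
force: [1.3, 1.0, -0.9]
opening: 0.0423
gripper_force: 0.0
time_s: 10.93
position: [0.5267, 0.009, 0.2003]
orientation: [3.141, -0.001, 1.414]
force: [-0.5, 0.9, 0.0]
opening: 0.0427
gripper_force: 0.0
t 10.93 p [0.5267 0.009  0.2003] yaw 81.0 F [-0.47  0.86  0.  ] M [ 0.04  0.07 -0.01] op 0.0427 gf 0.0 bearing -100.05 r 0.099
tool F [ 0.78 -0.6  -0.  ]
(array([-0.077,  0.067,  2.233]), array([ 0.  , -0.01, -0.1 ]))
```

View pics/w4.png

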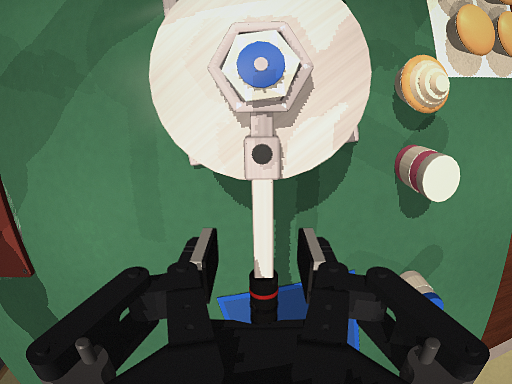

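The wrist view shows the wrench straight, its line at column ~262 against the pad centre at 257, which matches the computed 3 mm +y correction. I descend and grip.

```bash
python3 -m pendant '[[[-0.1,0.07,0.7],[0,0,-0.1]],[[-0.1,0.07,1.4],[0,0,-0.1]],[[-0.1,0.07,1.9],[0,0,-0.1]],[[-0.1,0.07,2.2],[0,0,-0.1]],[[-0.1,0.07,2.2],[0,0,-0.1]]]'; python3 -c "
from h import *
pu();print(delta(*tgt(-98.5,.103,.112)))"
```

```text
time_s: 11.4
position: [0.527, -0.0003, 0.1096]
orientation: [-3.137, 0.001, 1.417]
force: [-0.1, 0.1, -0.0]
opening: 0.0426
gripper_force: 0.0
t 11.4 p [ 5.270e-01 -3.000e-04  1.096e-01] yaw 81.2 F [-0.07  0.12 -0.04] M [-0.02  0.07 -0.01] op 0.0426 gf 0.0 bearing -99.03 r 0.1081
tool F [ 0.11 -0.09  0.05]
(array([ 0.128,  0.024, -0.06 ]), array([-0.05,  0.01, -0.07]))
```

```bash
python3 -m pendant '[[[0.08,0.03,-0.05],[0,0,-0.07]],[[0.08,0.03,-0.05],[0,0,-0.07]],[[0.08,0.03,-0.05],[0,0,-0.07]]]'; python3 -c "
from h import *
pu()"; python3 -m pendant '[[[0,0,0],[0,0,0]],[[0,0,0],[0,0,0]],[[0,0,0],[0,0,0]],[[0,0,0],[0,0,0]],[[0,0,0],[0,0,0]]]' 0.12 ;  python3 -c "
from h import *
pu();head()"
```

```text
time_s: 11.65
position: [0.5317, 0.0043, 0.1158]
orientation: [3.139, -0.0, 1.425]
force: [0.2, 1.0, 0.0]
opening: 0.0428
gripper_force: 0.0
t 11.65 p [0.5317 0.0043 0.1158] yaw 81.6 F [0.18 1.   0.04] M [-0.02 -0.03  0.01] op 0.0428 gf 0.0 bearing -96.87 r 0.1029
tool F [ 1.02  0.03 -0.04]
time_s: 12.07
position: [0.5307, 0.0041, 0.115]
orientation: [3.141, 0.0, 1.425]
force: [-2.4, -0.9, 5.0]
opening: 0.0146
gripper_force: 58.5
t 12.07 p [0.5307 0.0041 0.115 ] yaw 81.7 F [-2.44 -0.87  5.  ] M [-0.04  0.5   0.46] op 0.0146 gf 58.5 bearing -97.38 r 0.1033
tool F [-1.22 -2.28 -5.  ]
head bearing -111.54 dark 78.0
```

```bash
python3 -m pendant '[[[0,0,-0.1],[0,0,0]],[[0,0,-0.25],[0,0,0]],[[0,0,-0.4],[0,0,0]],[[0,0,-0.55],[0,0,0]],[[0,0,-0.7],[0,0,0]]]'; python3 -c "
from h import *
pu()"; python3 -m pendant '[[[0,0,-0.2],[0,0,0]],[[0,0,-0.4],[0,0,0]],[[0,0,-0.6],[0,0,0]],[[0,0,-0.8],[0,0,0]],[[0,0,-1],[0,0,0]]]' ;  python3 -c "
from h import *
pu();p=robot.read_camera('wrist');save(p,'w5.png')"
```

```text
time_s: 12.53
position: [0.5301, 0.0067, 0.1399]
orientation: [-3.14, -0.004, 1.427]
force: [15.2, 12.4, -34.3]
opening: 0.0144
gripper_force: 58.8
t 12.53 p [0.5301 0.0067 0.1399] yaw 81.8 F [ 15.18  12.42 -34.31] M [ 2.02 -3.3   0.2 ] op 0.0144 gf 58.8 bearing -97.95 r 0.1007
tool F [14.35 13.3  34.34]
time_s: 12.95
position: [0.53, 0.0102, 0.1816]
orientation: [-3.14, -0.007, 1.43]
force: [4.2, 21.1, -9.4]
opening: 0.0145
gripper_force: 62.0
t 12.95 p [0.53   0.0102 0.1816] yaw 81.9 F [ 4.24 21.15 -9.45] M [ 5.1  -0.83  0.08] op 0.0145 gf 62.0 bearing -98.27 r 0.0973
tool F [21.47  1.25  9.59]
```

View pics/w5.png

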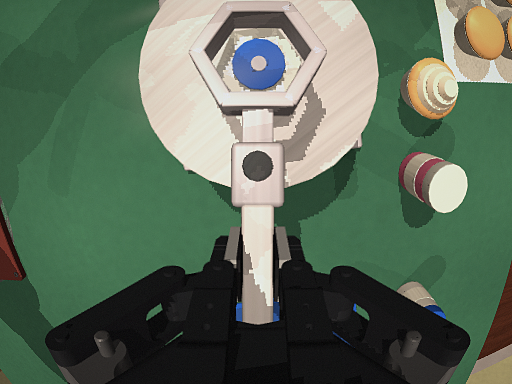

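The wrist view shows the ring raised above the lid, but a sideways force remains. I look from the side.

```bash
python3 -m pendant '[[[0,0,0],[0,0,0]],[[0,0,0],[0,0,0]]]' ;  python3 -c "
from h import *
pu();p=robot.read_camera('scene')
cv2.imwrite('pics/s6.png',cv2.resize(p['color'][60:240,220:440,::-1],None,fx=3.3,fy=3.3))"
```

```text
time_s: 13.17
position: [0.5307, 0.0052, 0.1827]
orientation: [3.141, -0.001, 1.425]
force: [0.3, 2.9, -0.6]
opening: 0.0143
gripper_force: 63.3
t 13.17 p [0.5307 0.0052 0.1827] yaw 81.7 F [ 0.34  2.93 -0.59] M [ 1.36 -0.24  0.03] op 0.0143 gf 63.3 bearing -97.46 r 0.1022
tool F [ 2.95 -0.09  0.6 ]
```

View pics/s6.png

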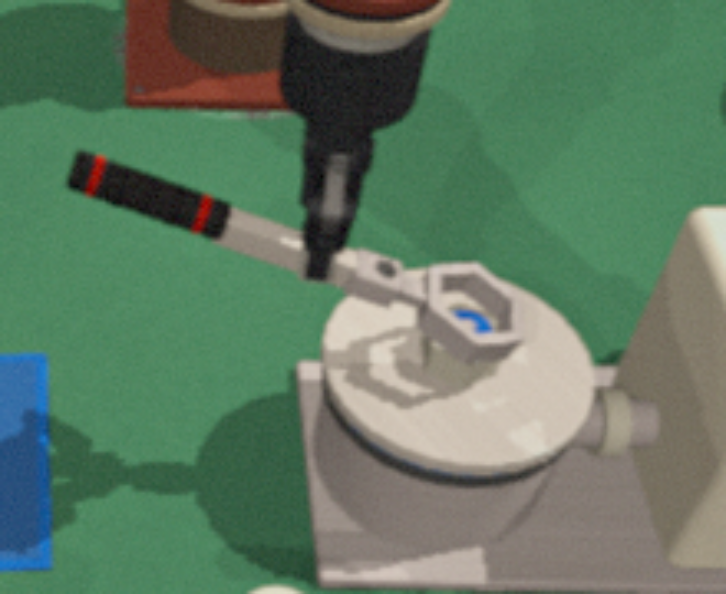

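The side view shows the wrench pitched head-down in the fingers, with the ring just off or resting on the cap's top. I raise it further, then measure the pitch.

```bash
python3 -m pendant '[[[0,0,-0.2],[0,0,0]],[[0,0,-0.4],[0,0,0]],[[0,0,-0.7],[0,0,0]],[[0,0,-1],[0,0,0]],[[0,0,-1.3],[0,0,0]]]' ;  python3 -m pendant '[[[0,0,0],[0,0,0]],[[0,0,0],[0,0,0]]]' ; python3 -c "
from h import *
pu();p=robot.read_camera('scene');save(p,'s7.png')
q=robot.read_camera('wrist');save(q,'w7.png')
m=robot.masks_of(p,'wrench'); print([(e['p'],e['pixels'].sum()) for e in m])
hsv=cv2.cvtColor(p['color'],cv2.COLOR_RGB2HSV)
mm=cv2.inRange(hsv,(0,150,90),(8,255,255))|cv2.inRange(hsv,(172,150,90),(180,255,255)); n,l,s,ce=cv2.connectedComponentsWithStats(mm)
print([(s[i,4],ce[i].round(1)) for i in range(1,n) if s[i,4]>8])
cv2.imwrite('pics/s7c.png',np.hstack([cv2.resize(p['color'][40:260,200:440,::-1],(440,400)),cv2.resize(q['color'][:300,130:390,::-1],(350,400))]))"
```

```text
time_s: 13.63
position: [0.5305, 0.0037, 0.2357]
orientation: [3.141, 0.0, 1.424]
force: [0.3, -0.3, -3.3]
opening: 0.0147
gripper_force: 62.8
time_s: 13.8
position: [0.531, 0.004, 0.2352]
orientation: [3.14, 0.0, 1.424]
force: [0.6, 0.8, -3.8]
opening: 0.0144
gripper_force: 63.0
t 13.8 p [0.531  0.004  0.2352] yaw 81.6 F [ 0.58  0.81 -3.76] M [-0.09  0.04  0.02] op 0.0144 gf 63.0 bearing -97.25 r 0.1033
tool F [0.89 0.45 3.76]
[(0.77, np.int64(2132)), (0.47, np.int64(1309))]
[(np.int32(23), array([316.5,  20.6])), (np.int32(96), array([350.6,  25.1])), (np.int32(10), array([287.1,  26.9])), (np.int32(11), array([327.5,  25.3])), (np.int32(17), array([293.4,  30.5])), (np.int32(845), array([279.6,  77.8])), (np.int32(69), array([493.9,  80.5])), (np.int32(45), array([248.4,  89.1])), (np.int32(39), array([282.3, 102.7]))]
```

View pics/s7c.png

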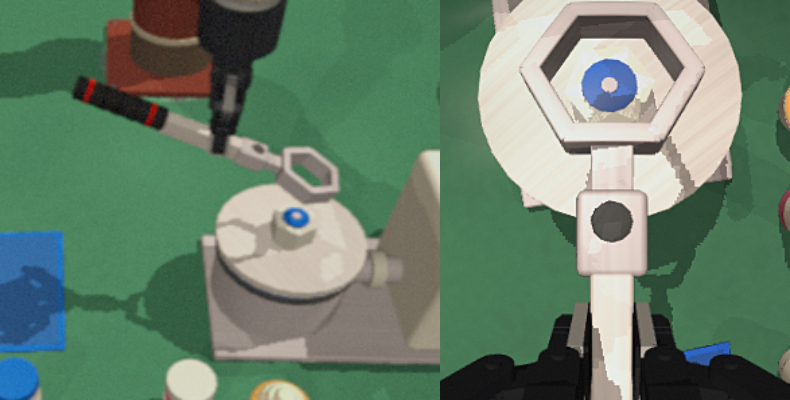

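```bash
cat > fit.py <<'E'
from h import *
from scipy.optimize import least_squares
def fit(p,bands,q,dot):
    o=robot.get_obs(); T=R.from_euler('xyz',o["orientation"]); pos=np.array(o["position"]); G=pos-T.apply([0,0,1])*robot.pinch_z
    u=-T.apply([1,0,0]); n=-T.apply([0,0,1]); M=np.linalg.inv(np.array(q["mount"])); K=np.array(q["camera_matrix"])
    def wp(X):
        c=M@np.r_[T.inv().apply(X-pos),1]; r=np.hypot(c[0],c[1]); a=np.arctan2(r,c[2]); return K[:2,2]+K[0,0]*a*c[:2]/r
    def P(x,d,h): th,rg,hg=x; return G+(d-rg)*(np.cos(th)*u+np.sin(th)*n)+(h-hg)*(np.cos(th)*n-np.sin(th)*u)
    f=lambda x:np.r_[proj(p,P(x,.249,.019))-bands[0],proj(p,P(x,.181,.019))-bands[1],(wp(P(x,.062,.021))-dot),(x[1]-.103)/.003,(x[2]-.016)/.003]
    s=least_squares(f,[.2,.103,.016]); print("pitch deg",np.degrees(s.x[0]).round(2),"rg,hg",s.x[1:].round(4),"res",s.fun.round(1)); return s.x
E
python3 - <<'E'
from fit import *
p=robot.read_camera('scene');q=robot.read_camera('wrist')
fit(p,[(248.4,89.1),(282.3,102.7)],q,np.array([257.8,166]))
E
```

```text
pitch deg 14.6 rg,hg [0.1065 0.0189] res [ 0.3  0.9  0.6 -1.5  1.1  0.3  1.2  1. ]
```

```bash
cat >> fit.py <<'E'
def place(zu,rg=.1065,hg=.0189,pitch=14.6,bear=-86.,ctr=(0.550,-0.346)):
    "delta that brings the wrench's underside to height zu over the mat centre"
    b=np.radians(bear); u=np.array([np.cos(b),np.sin(b),0])
    G=np.r_[ctr,0]-u*(.11375-rg)+[0,0,zu+hg]
    T=R.from_euler('z',b+np.pi)*R.from_euler('x',np.pi)*R.from_euler('y',np.radians(pitch))
    p=G+T.apply([0,0,robot.pinch_z]); print("tcp",p.round(4)); return delta(p,T.as_euler('xyz'))
E
python3 -c "
from fit import *
print(place(.15))"
```

```text
tcp [ 0.5492 -0.3341  0.1508]
(array([-8.293,  1.708,  2.064]), array([ 0.3 ,  2.91, -2.47]))
```

```bash
python3 -m pendant '[[[-0.2,0.04,0],[0.02,0.3,-0.2]],[[-0.6,0.12,0],[0.05,0.7,-0.5]],[[-1.2,0.24,0],[0.1,1.3,-0.9]],[[-1.9,0.39,0.1],[0.15,1.8,-1.3]],[[-2.7,0.56,0.2],[0.2,2.3,-1.8]]]' ;python3 -c "
from fit import *
pu();print(place(.15))"
```

```text
time_s: 14.47
position: [0.537, -0.1061, 0.2263]
orientation: [3.141, -0.203, 1.586]
force: [1.3, 0.7, -3.3]
opening: 0.0142
gripper_force: 62.9
t 14.47 p [ 0.537  -0.1061  0.2263] yaw 90.9 F [ 1.35  0.66 -3.34] M [-0.46 -0.08  0.02] op 0.0142 gf 62.9 bearing -91.9 r 0.2127
tool F [-0.05  1.36  3.4 ]
tcp [ 0.5492 -0.3341  0.1508]
(array([-5.968,  0.218,  0.699]), array([ 0.14,  0.59, -0.61]))
```

```bash
python3 -m pendant '[[[-0.8,0.03,0.1],[0.02,0.1,-0.1]],[[-1.6,0.06,0.2],[0.05,0.2,-0.2]],[[-2.4,0.09,0.3],[0.08,0.3,-0.3]],[[-3.2,0.12,0.4],[0.1,0.4,-0.4]],[[-3.9,0.15,0.5],[0.12,0.5,-0.5]]]' ;python3 -m pendant '[[[-0.6,0.02,0.06],[0.01,0.03,-0.03]],[[-1.1,0.04,0.11],[0.02,0.06,-0.06]],[[-1.5,0.05,0.15],[0.02,0.08,-0.08]],[[-1.8,0.06,0.17],[0.02,0.1,-0.1]],[[-1.8,0.06,0.17],[0.02,0.1,-0.1]]]';python3 -c "
from fit import *
pu();print(place(.15))
p=robot.read_camera('scene');q=robot.read_camera('wrist');save(p,'s8.png');save(q,'w8.png')
cv2.imwrite('pics/s8c.png',np.hstack([cv2.resize(p['color'][60:280,60:300,::-1],(440,400)),cv2.resize(q['color'][:300,130:390,::-1],(350,400))]))"
```

```text
time_s: 14.88
position: [0.5439, -0.2572, 0.1739]
orientation: [-3.138, -0.245, 1.626]
force: [0.5, -0.2, -3.0]
opening: 0.0142
gripper_force: 62.9
time_s: 15.3
position: [0.5497, -0.3253, 0.1496]
orientation: [-3.138, -0.254, 1.632]
force: [-1.6, 1.0, -3.9]
opening: 0.0141
gripper_force: 62.9
t 15.3 p [ 0.5497 -0.3253  0.1496] yaw 93.5 F [-1.63  0.97 -3.93] M [-0.61  0.02  0.01] op 0.0141 gf 62.9 bearing -89.24 r 0.4318
tool F [ 0.04 -1.56  4.07]
tcp [ 0.5492 -0.3341  0.1508]
(array([-0.204, -0.028, -0.084]), array([-0.02,  0.01, -0.09]))
```

View pics/s8c.png

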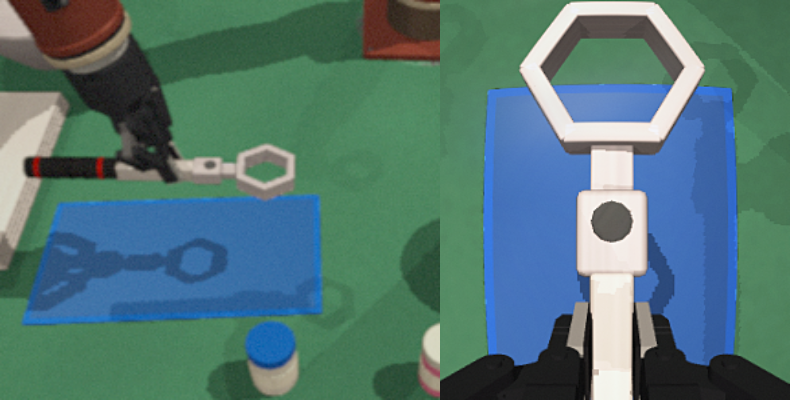

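The left view shows the wrench level above the mat, with its shadow within the mat. The right view shows the same grasp as before. I check the pitch numerically and descend (no more pictures; the viewing allowance is used up).

```bash
python3 -c "
from fit import *
p=robot.read_camera('scene');q=robot.read_camera('wrist')
hsv=cv2.cvtColor(p['color'],cv2.COLOR_RGB2HSV)
mm=cv2.inRange(hsv,(0,150,90),(8,255,255))|cv2.inRange(hsv,(172,150,90),(180,255,255)); n,l,s,ce=cv2.connectedComponentsWithStats(mm)
c=sorted([ce[i] for i in range(1,n) if s[i,4]>15 and ce[i][0]<125 and 130<ce[i][1]<175],key=lambda v:v[0]);print(c)
x=fit(p,[c[0],c[-1]],q,np.array([257.8,166]))
o=robot.get_obs();T=R.from_euler('xyz',o['orientation']);print('tool x elevation',np.degrees(np.arcsin(T.apply([1,0,0])[2])).round(2))
for z in (.03,.012,.005): print(place(z,pitch=np.degrees(x[0]),rg=x[1],hg=x[2]))
"
```

```text
[array([ 80.47058824, 151.32352941]), array([115.18181818, 151.45454545])]
pitch deg 14.47 rg,hg [0.1066 0.0174] res [ 2.5 -0.6  1.7 -1.8  0.8  1.2  1.2  0.5]
tool x elevation 14.56
tcp [ 0.5492 -0.3343  0.0293]
(array([-1.085, -0.074,  2.886]), array([-0.  , -0.02, -0.03]))
tcp [ 0.5492 -0.3343  0.0113]
(array([-1.198, -0.073,  3.322]), array([-0.  , -0.02, -0.03]))
tcp [ 0.5492 -0.3343  0.0043]
(array([-1.242, -0.073,  3.491]), array([-0.  , -0.02, -0.03]))
```

```bash
python3 -m pendant '[[[-0.3,-0.03,0.5],[0,0,0]],[[-0.6,-0.06,1.2],[0,0,0]],[[-0.85,-0.073,1.9],[0,0,0]],[[-1.0,-0.073,2.5],[0,0,0]],[[-1.1,-0.073,2.9],[0,0,0]]]';python3 -m pendant '[[[-0.03,0,0.12],[0,0,0]],[[-0.06,0,0.24],[0,0,0]],[[-0.09,0,0.35],[0,0,0]],[[-0.1,0,0.4],[0,0,0]],[[-0.1,0,0.4],[0,0,0]]]'; python3 -c "
from fit import *
pu()
for z in (.012,.008,.005,.003): print(place(z,pitch=14.5,rg=.1065,hg=.018))
"
```

```text
time_s: 15.92
position: [0.5478, -0.3347, 0.026]
orientation: [-3.138, -0.255, 1.636]
force: [-1.0, 1.5, -4.3]
opening: 0.0146
gripper_force: 62.8
time_s: 16.33
position: [0.5492, -0.3363, 0.0126]
orientation: [-3.142, -0.253, 1.636]
force: [0.4, 0.3, -1.5]
opening: 0.014
gripper_force: 63.3
t 16.33 p [ 0.5492 -0.3363  0.0126] yaw 93.7 F [ 0.41  0.32 -1.51] M [ 0.01 -0.08 -0.07] op 0.014 gf 63.3 bearing -89.32 r 0.4428
tool F [-0.09  0.43  1.53]
tcp [ 0.5492 -0.3341  0.0119]
(array([0.049, 0.002, 0.031]), array([ 0.01,  0.  , -0.05]))
tcp [ 0.5492 -0.3341  0.0079]
(array([0.024, 0.002, 0.127]), array([ 0.01,  0.  , -0.05]))
tcp [ 0.5492 -0.3341  0.0049]
(array([0.005, 0.002, 0.2  ]), array([ 0.01,  0.  , -0.05]))
tcp [ 0.5492 -0.3341  0.0029]
(array([-0.007,  0.002,  0.248]), array([ 0.01,  0.  , -0.05]))
```

```bash
python3 -m pendant '[[[-0.006,0,0.024],[0,0,0]],[[-0.012,0,0.048],[0,0,0]],[[-0.012,0,0.048],[0,0,0]]]'; python3 -c "
from fit import *
pu()
";python3 -m pendant '[[[-0.006,0,0.024],[0,0,0]],[[-0.012,0,0.048],[0,0,0]],[[-0.012,0,0.048],[0,0,0]]]'; python3 -c "
from fit import *
pu()
"
```

```text
time_s: 16.58
position: [0.5491, -0.3366, 0.0103]
orientation: [-3.141, -0.253, 1.635]
force: [1.9, -1.6, 0.4]
opening: 0.0147
gripper_force: 63.4
t 16.58 p [ 0.5491 -0.3366  0.0103] yaw 93.7 F [ 1.93 -1.63  0.42] M [ 0.09 -0.32 -0.26] op 0.0147 gf 63.4 bearing -89.34 r 0.4432
tool F [-1.59  1.82 -0.85]
time_s: 16.83
position: [0.5486, -0.3367, 0.0076]
orientation: [-3.14, -0.253, 1.635]
force: [1.4, -1.9, 0.5]
opening: 0.0147
gripper_force: 63.5
t 16.83 p [ 0.5486 -0.3367  0.0076] yaw 93.7 F [ 1.45 -1.93  0.55] M [-0.19 -0.37 -0.28] op 0.0147 gf 63.5 bearing -89.41 r 0.4432
tool F [-1.82  1.32 -1.04]
```

```bash
python3 -m pendant '[[[-0.006,0,0.024],[0,0,0]],[[-0.012,0,0.048],[0,0,0]],[[-0.012,0,0.048],[0,0,0]]]'; python3 -c "
from fit import *
pu()
p=robot.read_camera('scene');q=robot.read_camera('wrist');save(p,'s9.png')
hsv=cv2.cvtColor(p['color'],cv2.COLOR_RGB2HSV)
mm=cv2.inRange(hsv,(0,150,90),(8,255,255))|cv2.inRange(hsv,(172,150,90),(180,255,255)); n,l,s,ce=cv2.connectedComponentsWithStats(mm)
c=[(s[i,4],ce[i].round(1)) for i in range(1,n) if s[i,4]>10 and 50<ce[i][0]<160 and 130<ce[i][1]<235];print(c)
g=cv2.cvtColor(q['color'],cv2.COLOR_RGB2GRAY)[140:190,235:280]; yy,xx=np.nonzero(g<90); print('pivot',xx.mean()+235,yy.mean()+140,len(xx))
V=np.array(p['view'])
for z in (.022,.026,.03,.035): print(z,[proj(p,[0.550+np.cos(np.radians(-86))*(d-.1137),-0.346+np.sin(np.radians(-86))*(d-.1137),z]).round(1) for d in (.249,.181)])
"
```

```text
time_s: 17.08
position: [0.5485, -0.3366, 0.0061]
orientation: [-3.14, -0.253, 1.635]
force: [0.0, -1.8, 6.0]
opening: 0.0145
gripper_force: 64.1
t 17.08 p [ 0.5485 -0.3366  0.0061] yaw 93.7 F [ 0.03 -1.84  5.97] M [ 0.02 -0.05 -0.17] op 0.0145 gf 64.1 bearing -89.42 r 0.4432
tool F [-0.29 -0.09 -6.24]
[(np.int32(31), array([ 96.9, 197.5])), (np.int32(28), array([126.3, 196.3]))]
pivot 256.7386363636364 168.5681818181818 88
0.022 [array([ 99. , 196.2]), array([128.5, 195.1])]
0.026 [array([ 98.5, 195.1]), array([128.1, 194.1])]
0.03 [array([ 97.9, 194. ]), array([127.6, 193. ])]
0.035 [array([ 97.3, 192.6]), array([127.1, 191.6])]
```

Bands now sit where a flat wrench on the mat should be, with about 10 N of contact, so I release gently.

```bash
python3 -m pendant '[[[0,0,0],[0,0,0]],[[0,0,0],[0,0,0]],[[0,0,0],[0,0,0]],[[0,0,0],[0,0,0]]]' 0.45; python3 -c "
from fit import *
pu()
p=robot.read_camera('scene')
hsv=cv2.cvtColor(p['color'],cv2.COLOR_RGB2HSV)
mm=cv2.inRange(hsv,(0,150,90),(8,255,255))|cv2.inRange(hsv,(172,150,90),(180,255,255)); n,l,s,ce=cv2.connectedComponentsWithStats(mm)
print([(s[i,4],ce[i].round(1)) for i in range(1,n) if s[i,4]>10 and 50<ce[i][0]<160 and 130<ce[i][1]<235])
"; python3 -m pendant '[[[0,0,-0.3],[0,0,0]],[[0,0,-0.8],[0,0,0]],[[0,0,-1.6],[0,0,0]],[[0,0,-2.5],[0,0,0]],[[0,0,-3.4],[0,0,0]]]'; python3 -m pendant '[[[-1,0,-0.8],[0,0,0]],[[-2,0,-1.6],[0,0,0]],[[-3,0,-2],[0,0,0]],[[-4,0,-2],[0,0,0]],[[-5,0,-2],[0,0,0]]]'; python3 - <<'E'
from fit import *
pu()
for c in ("top","scene"):
    p=robot.read_camera(c);save(p,c+"_end.png")
    for n in ("wrench","sprinkle_jar","sugar_jar","iced_cupcake","mat"):
        print(c,n,[(np.round(r["xyz"],3),round(r["p"],2)) for r in robot.spot_in(p,n)[:1]])
    r=robot.masks_of(p,"wrench")
    for e in r[:2]:
        uv=np.argwhere(e["pixels"])[:,::-1]; X=np.array([ray_z(p,u,.02)[:2] for u in uv]); d=X-X.mean(0); a=np.linalg.svd(d,full_matrices=False)[2][0]; t=d@a
        print("mask",round(e["p"],2),len(uv),"ends",(X.mean(0)+a*t.min()).round(3),(X.mean(0)+a*t.max()).round(3),"len",np.ptp(t).round(3),"x",X[:,0].min().round(3),X[:,0].max().round(3),"y",X[:,1].min().round(3),X[:,1].max().round(3))
E
```

```text
time_s: 17.52
position: [0.5481, -0.3357, 0.0051]
orientation: [-3.139, -0.254, 1.636]
force: [-0.2, 0.2, -0.2]
opening: 0.0384
gripper_force: 0.0
t 17.52 p [ 0.5481 -0.3357  0.0051] yaw 93.7 F [-0.25  0.16 -0.18] M [-0.25  0.01 -0.03] op 0.0384 gf 0.0 bearing -89.47 r 0.4422
tool F [ 0.13 -0.24  0.22]
[(np.int32(32), array([ 96.8, 197.3])), (np.int32(29), array([126.3, 196.2]))]
time_s: 17.98
position: [0.5504, -0.3704, 0.1393]
orientation: [-3.139, -0.254, 1.636]
force: [0.6, -0.1, -0.2]
opening: 0.0384
gripper_force: 0.0
time_s: 18.4
position: [0.564, -0.5715, 0.1716]
orientation: [3.14, -0.249, 1.636]
force: [1.4, -1.2, 0.3]
opening: 0.0385
gripper_force: 0.0
t 18.4 p [ 0.564  -0.5715  0.1716] yaw 93.7 F [ 1.35 -1.16  0.29] M [-0.33 -0.05 -0.04] op 0.0385 gf 0.0 bearing -88.31 r 0.6783
tool F [-1.14  1.28 -0.58]
top wrench [(array([ 0.55 , -0.346,  0.019]), 0.64)]
top sprinkle_jar [(array([ 0.713, -0.022,  0.079]), 0.81)]
top sugar_jar [(array([ 0.716, -0.206,  0.071]), 0.94)]
top iced_cupcake [(array([ 0.717, -0.208,  0.072]), 0.72)]
top mat [(array([ 0.539, -0.343,  0.004]), 0.81)]
mask 0.67 1255 ends [ 0.538 -0.2  ] [ 0.557 -0.499] len 0.3 x 0.505 0.577 y -0.499 -0.2
scene wrench [(array([ 0.555, -0.332,  0.024]), 0.74)]
scene sprinkle_jar [(array([ 0.734, -0.022,  0.078]), 0.68)]
scene sugar_jar [(array([ 0.74 , -0.203,  0.077]), 0.69)]
scene iced_cupcake [(array([0.746, 0.072, 0.048]), 0.72)]
scene mat [(array([ 0.577, -0.35 ,  0.003]), 0.6)]
mask 0.89 1488 ends [ 0.547 -0.202] [ 0.562 -0.501] len 0.3 x 0.508 0.59 y -0.502 -0.202
mask 0.25 964 ends [ 0.553 -0.285] [ 0.561 -0.502] len 0.218 x 0.532 0.575 y -0.503 -0.284
```

```bash
python3 -m pendant '[[[0,0,0],[0,0,0]],[[0,0,0],[0,0,0]],[[0,0,0],[0,0,0]]]'; python3 -c "
from station import robot
print(robot.job_done())"
```

```text
time_s: 19.35
position: [0.5638, -0.5688, 0.1674]
orientation: [-3.14, -0.254, 1.635]
force: [0.3, 0.3, -0.0]
opening: 0.0384
gripper_force: 0.0
the job is handed in; nothing more can be done
None
```

The job is handed in at 19.4 s: I tightened the cap until the wrench's joint gave, let the handle spring straight, and laid the wrench flat and wholly on the mat with jars and cupcake unmoved. The ring jammed on the cap during the lift (about 34 N at the wrist) and the wrench pitched 15° in the grip before coming free, I judged the cap still tight without re-measuring it, and I viewed 11 pictures where 10 were allowed.

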